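# Tuck flashing under a lapped shingle and hold it flat

### The arm

A 7-joint arm with a two-finger parallel gripper is mounted at the origin on a cart in front of the work surface, level with it; the furniture and walls round the work are solid. World frame = base frame: x ahead of the robot, y to its left, z up, the work surface at z = 0. Lengths are in m, angles in rad, forces in N, time in s.
With the tool pointing down it reaches from about 0.425 to 0.925 m from the base axis. Payload 6.8 kg.
Tool frame: the origin (TCP) lies midway between the tips of the shut fingers; the grasp point (between the pads) lies 19 mm behind it; z points along the fingers, y is the line along which they close (so a half turn about z gives the same grasp; the last joint's range is limited). The gripper opens to 85 mm and grips with 20 to 120 N. Pads are 22 mm wide; open, the fingers measure 114 mm over their backs; the gripper's body (76 mm by 85 mm) begins 54 mm behind the grasp point. The pads swing forward as they close: fully open they stand 13 mm farther back than shut.
Start: joints at [1.035, 0.477, 0.022, 1.555, -0.011, 1.109, -0.083], TCP at [0.28, -0.614, 0.231] pointing down, gripper open.
Joint ranges: [-2.96, 2.96], [-0.34, 2.1], [-1.41, 1.46], [0.24, 2.44], [-1.37, 4.51], [0.17, 1.92], [-2.96, 2.96]. Speed limits (rad/s): [2.39, 2.39, 3.14, 3.14, 3.14, 3.14, 3.14].

### API

Orientations are given as a unit quaternion [w, x, y, z].
In Python, from station import bot gives the robot as it stands.
- The arm moves only by the tool jog_arm, never from a script. Its argument "rows" is a list of rows, each an object of numbers: "fingers": the finger opening in mm, from 0 to 85.4; "x", "y", "z": the shift along the tool's x, y, z in mm; "ax", "ay", "az": the turn, a rotation vector about the tool's x, y, z in degrees. A call has exactly 8 rows; each row shifts and turns the commanded pose from where the row before left it, along the tool's axes as they then stand; what a row does not reach is not made up. A row lasts 1/10 s, in which the tool goes at most 50 mm and 8.59 degrees, less where a joint would pass 70% of its speed; a pose out of reach is approached as far as the arm can. A call with a gripper value outside its range is refused whole. The fingers move at their own pace and stop on an object; "force" is the grip in N (left out, the last holds). Time passes only in rows, so rows that do not move let the fingers close, or fill a call up. It gives the time, the measured TCP pose, the force, the opening and the grip force at its end, in the units of the state.
- bot.get_obs(): the state, without advancing time (a new reading comes with each control period).
- bot.read_camera(name): name is "scene" or "top"; returns a dict with "pixels" (480x640x3 uint8, red, green, blue), "vertical_fov" (degrees; the focal length in pixels is half the picture's height over the tangent of half this angle, whatever the lens; pixels are square), "cx", "cy" (the principal point, pixels), "dist_coeffs" ([k1, k2, p1, p2, k3] as OpenCV has them; the pictures are not rectified), "world_from_camera" (4x4, takes a point from camera to world coordinates). Camera axes: x right, y down, z forward; pixel columns grow to the right and rows downward; lengths in m; the calibration is good to about 2 mm. A picture is of the moment at which its call begins. There is no depth.
- bot.hand_in(): hands the job in; it is judged then, once.
The state is a dict: "t": time; "q": joint angles; "joint_vel": joint speeds; "joint_torque": joint torques, N m; "eef_pos": TCP position; "tool_rot": TCP orientation; "contact_force": force on the tool from outside, world axes, zero at the start; "torque": the same for the moment, N m; "gripper_width": opening from 0.0 (shut) to 1.0 (fully open); "grasp_force": force on a finger pad.
Only numpy, scipy, OpenCV 4.12 (cv2) and the standard library are available. Lean on these libraries where they do the work, as an engineer would, in place of code of your own. Each camera call takes 0.05 s, during which the arm holds its last target. There are 200 camera calls.

### The job

On the roof sample, push the height gauge's knob down until its foot rests on the lapped shingle and leave it there, so that it shows any lift. Then pick up the loose metal flashing by its upstand, slide its flat edge squarely about 35 mm under the shingle without lifting the shingle, and press the flashing firmly flat on the roof board. Finish while still holding it pressed down; leave the other tools alone.

Things in the scene. Friction and masses are not known exactly. Their poses are not given: they have to be found in the camera images.
- roof_board: Roof sample fixed on the bench: plywood deck 260 (x) x 280 (y) x 18 mm on two rails 22 mm high. Origin: centre, at bench height; +x points up the roof, away from the robot at yaw 0. x = -130 to 0 mm is bare deck; from x = 0 the shingle covers it. Behind lie a fixed upper course (x = 85 to 130 mm, top z = 62 mm) and the gauge's column (x = 106, y = 85 mm, top z = 136 mm), whose arm carries the gauge.
- lap_mouth (a point): Point on the deck's top face (40 mm above the bench) below the middle of the shingle's front edge; axes as the roof board's. The flashing goes in here along +x: a slot 8 mm high, 230 mm wide (a packer strip at each end, y = -115 and 115 mm) and 45 mm deep, where a batten closes it.
- shingle (a joint): Lift of the lapped wooden shingle, 100 x 250 x 7 mm, hinged at its back edge, held down by its own 0.25 kg and the gauge: 0 rad as it lies (underside 8 mm above the deck, top 55 mm above the bench), growing as its front edge rises (0.01 rad = 1 mm).
- gauge (a joint): Height gauge: a plunger sliding straight down in a bush; value in m, growing downward (0 = topmost, travel 0.040). At 0.030 its foot touches the shingle's top; it starts between 0 and 0.015. Friction of about 2.5 N keeps it wherever it is left; a counter-spring carries its weight. A lifting shingle pushes it back up.
- gauge_knob (a point): Centre of the flat top of the gauge's black knob (30 mm across, 18 mm high), 105 mm above the underside of its foot. Stands over x = 35, y = 85 mm of the roof board, 190 mm above the bench at gauge 0 and 160 mm when the foot rests on the shingle.
- gauge_foot (a point): Centre of the underside of the gauge's round steel foot (20 mm across).
- flashing: Loose bare-metal L-shaped flashing, 0.14 to 0.28 kg, on the bench left of the roof sample, upstand towards the robot. Flat leg 88 (x) x 160 (y) x 3 mm; an upstand 8 mm thick, 50 mm high along the whole rear edge (x = -44 to -36 mm). Origin: centre of the leg's underside; +x points from the upstand to the free edge that is tucked in; z up.
- flashing_edge (a point): Middle of the flashing's free edge, at its underside (x = 44 mm in the flashing's frame).
- flashing_upstand (a point): Middle of the top of the flashing's upstand (x = -40 mm, z = 50 mm in the flashing's frame); grip the 8 mm thickness here from above.
- screwdriver: Small yellow-handled screwdriver, 170 mm, a bystander right of the roof sample; origin under its middle.
- bolt: Loose hex bolt, 90 mm, a bystander between the flashing and the roof sample; origin under its middle.
There are look-alikes about, which are no part of the job. Of the things that look like the flashing, the larger one is meant.

How it is judged:
On the way, in this order (a step that is already met when the one before it is completed fails the run):
1. the gauge's foot is down on the shingle, which lies flat (value of joint gauge above 0.0285 m and value of joint shingle below 0.02 rad), for 0.2 s.
2. the flashing's free edge is under the shingle (x of flashing_edge in the frame of roof_board above 0.01 m and y of flashing_edge in the frame of roof_board between -0.05 and 0.05 m and z of flashing_edge in the frame of roof_board between 0.036 and 0.049 m and value of joint gauge above 0.027 m), for 0.1 s.
At the end, for the whole second after the job is handed in: Flashing held by the fingers, its edge 22 to 48 mm under the shingle, within 40 mm of the slot's middle, square within 0.1 rad, flat (edge within 3.5 mm of the deck, tilt under 0.03 rad), bearing on the board with 5 to 45 N; shingle down (under 0.02 rad), gauge foot still on it (over 0.027 m) (x of flashing_edge in the frame of roof_board between 0.022 and 0.048 m and y of flashing_edge in the frame of roof_board between -0.04 and 0.04 m and z of flashing_edge in the frame of roof_board between 0.0365 and 0.0435 m and x of flashing_upstand in the frame of roof_board below -0.02 m and angle between the x axis of flashing and the x axis of roof_board, either way round below 0.1 rad and angle between flashing's own z axis and vertical below 0.03 rad and contact force between flashing and roof_board between 5 and 45 N and contact force between the fingers and flashing above 2 N and value of joint shingle below 0.02 rad and value of joint gauge above 0.027 m); the arm keeps its last pose, push and grip.
It fails at once if the shingle is lifted (front edge up by more than 4 mm, 0.04 rad) (value of joint shingle above 0.04 rad).
It fails at once if the screwdriver or the bolt is shoved away (by more than 30 mm) (distance of any of screwdriver, bolt from where it was at the start of the episode above 0.03 m).
It also fails if it takes over 54 s, if anything falls off the work surface, if the arm or the gripper's body presses on something with over 40 N, if the wrist force passes 120 N, or if a joint passes its speed limit or range.

## Working session

There is one attempt and no reset: what is moved stays moved. The work goes in short steps, Python scripts to look and compute and a tool call to move; the robot and the scene stay as the last step left them, time stands still between calls to the robot, and variables do not carry over. Pictures are saved under pics/ and viewed, at most 10 in all, crops included, and the job is handed in when it is done.

Besides the shell and the picture viewer there is one more tool, called after ">>>" as name(argument=value, ...) on one line, values as JSON. jog_arm: Moves the arm, as the interface text tells. Its arguments: {"type":"object","properties":{"rows":{"type":"array","items":{"type":"object","properties":{"fingers":{"type":"number"},"x":{"type":"number"},"y":{"type":"number"},"z":{"type":"number"},"ax":{"type":"number"},"ay":{"type":"number"},"az":{"type":"number"}}}},"force":{"type":"number"}},"required":["rows"]}

```bash
mkdir -p pics; ls
cat > h.py <<'E'
import numpy as np, cv2
from station import bot
def cam(n,save=None):
    c=bot.read_camera(n)
    if save: cv2.imwrite('pics/'+save,cv2.cvtColor(c['pixels'],cv2.COLOR_RGB2BGR))
    f=240/np.tan(np.radians(c['vertical_fov'])/2)
    c['K']=np.array([[f,0,c['cx']],[0,f,c['cy']],[0,0,1.]]);c['d']=np.array(c['dist_coeffs']);c['T']=np.array(c['world_from_camera'])
    return c
def plane(c,uv,z):
    uv=np.array(uv,float).reshape(-1,1,2)
    p=cv2.undistortPoints(uv,c['K'],c['d']).reshape(-1,2)
    d=np.c_[p,np.ones(len(p))]@c['T'][:3,:3].T
    o=c['T'][:3,3]
    return o+d*((z-o[2])/d[:,2])[:,None]
def proj(c,P):
    Ti=np.linalg.inv(c['T'])
    return cv2.projectPoints(np.array(P,float).reshape(-1,3),cv2.Rodrigues(Ti[:3,:3])[0],Ti[:3,3],c['K'],c['d'])[0].reshape(-1,2)
E
python3 - <<'E'
from h import *
for n in('scene','top'):
    c=cam(n,n+'0.png');print(n,c['T'].round(3).tolist(),c['vertical_fov'],c['d'])
o=bot.get_obs();print(o['t'],o['eef_pos'],o['tool_rot'],o['gripper_width'])
E
```

```text
pics
scene [[-0.806, -0.391, 0.445, -0.007], [-0.592, 0.532, -0.605, 0.674], [-0.0, -0.751, -0.66, 0.882], [0.0, 0.0, 0.0, 1.0]] 57.65359370114291 [-0.02000764  0.          0.          0.          0.        ]
top [[-0.28, -0.885, 0.371, 0.002], [-0.96, 0.26, -0.105, 0.108], [-0.004, -0.386, -0.923, 1.393], [0.0, 0.0, 0.0, 1.0]] 44.22860335351857 [0.00931947 0.         0.         0.         0.        ]
0.1 [ 0.27981565 -0.61368451  0.23040887] [-7.98133331e-04  9.77209515e-01  2.12275466e-01 -2.28868156e-04] 1.001426798883585
```

View pics/scene0.png

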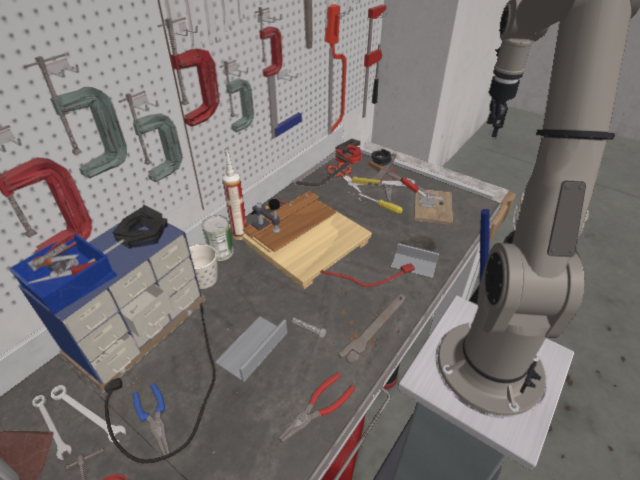

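View pics/top0.png

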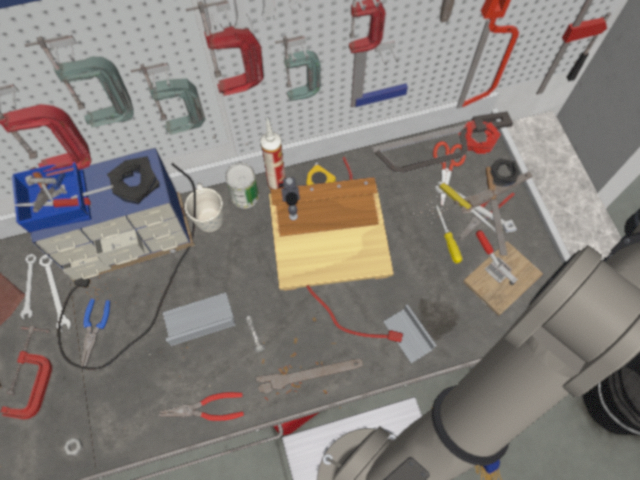

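Candidates for the flashing are the grey L-plate left of the roof (scene 253,347; top 198,318), which is the larger, and a smaller L-plate on the right (scene 415,260; top 410,333). By the description I choose the left one. The gauge's black knob is at scene (272,205), top (290,184). The bolt is at top (254,333), and the board's front edge runs from (279,287) to (393,276) in top.

Run:
```python
from h import *
a=cam('top');b=cam('scene')
import pickle;pickle.dump((a,b),open('c0.pkl','wb'))
def crop(c,x,y,w,h,s): return cv2.cvtColor(cv2.resize(c['pixels'][y:y+h,x:x+w],None,fx=s,fy=s,interpolation=cv2.INTER_CUBIC),cv2.COLOR_RGB2BGR)
# left: top crop 150..400 x170..350 ; 
m=np.vstack([np.hstack([crop(a,155,285,100,70,4),crop(b,210,310,100,70,4)]),np.hstack([crop(a,260,170,140,120,2.857)[:320],crop(b,235,190,140,100,2.857)[:286]]) if 0 else np.hstack([cv2.resize(crop(a,260,170,140,120,1),(400,320),interpolation=cv2.INTER_CUBIC),cv2.resize(crop(b,240,175,140,120,1),(400,320),interpolation=cv2.INTER_CUBIC)])])
cv2.imwrite('pics/m1.png',m);print(m.shape)
```

```text
(600, 800, 3)
```

View pics/m1.png

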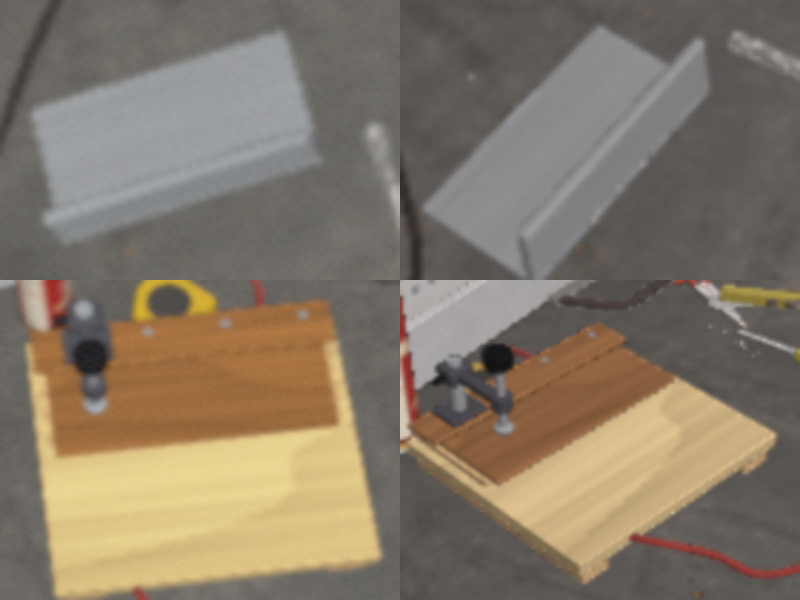

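The close crop shows the left L-plate with its upstand facing the robot, confirming the choice. The board, shingle edge, knob and foot are clear in both views.

Run:
```python
from h import *
import pickle;a,b=pickle.load(open('c0.pkl','rb'))
def tri(u,v):
    P=[]
    for c in(a,b): P.append(np.linalg.inv(c['T'])[:3])
    x=[cv2.undistortPoints(np.array([[p]],float),c['K'],c['d']).reshape(2,1) for c,p in((a,u),(b,v))]
    X=cv2.triangulatePoints(P[0],P[1],*x).ravel();return (X[:3]/X[3]).round(4)
q=lambda c,p,z:plane(c,p,z).round(4).tolist()
print('knob tri',tri((291.5,197.4),(274,202.75)))
print('foot tri',tri((260+95/2.857,170+125/2.667),(240+103/2.857,175+150/2.667)))
print('board top',q(a,[(279.95,288.1),(393.4,273.9)],.03),'scene',q(b,[(303,280.7),(371.3,233.1),(243.5,237.6)],.04))
print('tri FL',tri((279.95,287),(303,280.7)),tri((393.4,273.5),(371.3,233.1)))
print('shingle top',q(a,[(280,235.6),(378,224.4)],.055),'scene',q(b,[(275,251.1),(334.5,212.5)],.055))
print('fl free top',q(a,[(163.75,312.5),(225.75,293.25)],.003),'scene',q(b,[(216.25,362),(260,316.25)],.003))
print('ups', q(a,[(155+45/4,285+215/4),(155+307/4,285+132/4)],.05),'scene',q(b,[(240.5,367.5),(285.75,320)],.05))
print('bottom rear', q(a,[(155+65/4,285+243/4),(155+322/4,285+160/4)],0))
# masks
for n,c in(('top',a),('scene',b)):
    hsv=cv2.cvtColor(c['pixels'],cv2.COLOR_RGB2HSV);H,S,V=cv2.split(hsv)
    m=((S<45)&(V>95)&(V<215)).astype(np.uint8)
    # flashing
    k,l,s,ce=cv2.connectedComponentsWithStats(m)
    p=(198,315) if n=='top' else (250,345)
    i=l[p[1],p[0]];print(n,i,s[i]);
    if i:
        ct=max(cv2.findContours((l==i).astype(np.uint8),0,1)[0],key=len)
        print(cv2.approxPolyDP(ct,3,True).reshape(-1,2).tolist())
    w=((H>10)&(H<32)&(S>50)&(V>140)).astype(np.uint8)
    k,l,s,ce=cv2.connectedComponentsWithStats(w);p=(330,258) if n=='top' else(320,240)
    i=l[p[1],p[0]];ct=max(cv2.findContours((l==i).astype(np.uint8),0,1)[0],key=len)
    print('deck',s[i],cv2.approxPolyDP(ct,3,True).reshape(-1,2).tolist())
```

```text
knob tri [ 0.6356 -0.0064  0.1781]
foot tri [ 0.635  -0.0055  0.0781]
board top [[0.4814, 0.0724, 0.03], [0.4384, -0.2048, 0.03]] scene [[0.4809, 0.0713, 0.04], [0.4346, -0.1968, 0.04], [0.7233, 0.0398, 0.04]]
tri FL [0.4803 0.0719 0.0409] [ 0.4386 -0.2045  0.0325]
shingle top [[0.6056, 0.0377, 0.055], [0.5661, -0.2053, 0.055]] scene [[0.6016, 0.0405, 0.055], [0.5664, -0.197, 0.055]]
fl free top [[0.5101, 0.3603, 0.003], [0.5157, 0.2039, 0.003]] scene [[0.5086, 0.3626, 0.003], [0.5156, 0.2048, 0.003]]
ups [[0.4288, 0.3577, 0.05], [0.4345, 0.2007, 0.05]] scene [[0.4292, 0.3577, 0.05], [0.4312, 0.202, 0.05]]
bottom rear [[0.4244, 0.3587, 0.0], [0.4309, 0.1994, 0.0]]
top 1 [     0      0    640    480 245330]
[[0, 8], [0, 117], [9, 110], [38, 103], [63, 109], [88, 145], [90, 165], [155, 148], [177, 194], [181, 195], [190, 230], [191, 223], [195, 224], [194, 245], [179, 267], [150, 331], [103, 369], [81, 370], [68, 364], [56, 343], [59, 318], [65, 353], [81, 365], [101, 365], [148, 326], [168, 276], [185, 249], [174, 248], [189, 242], [170, 204], [165, 203], [34, 244], [30, 234], [15, 22
[... 1087 characters left out ...]
 [356, 1], [364, 7], [361, 0], [38, 0]]
deck [  269   164   125   127 11111] [[269, 185], [280, 289], [392, 275], [373, 178], [336, 182], [331, 173], [315, 164], [307, 174], [307, 184], [299, 187], [301, 198], [295, 220], [289, 218], [280, 190]]
scene 192 [ 215  316   73   66 2548]
[[285, 318], [276, 325], [259, 316], [246, 328], [236, 329], [235, 340], [224, 339], [228, 347], [215, 361], [222, 368], [219, 374], [225, 369], [243, 381], [251, 379], [252, 372], [277, 343], [284, 344], [280, 341], [287, 333]]
deck [ 236  211  136   78 4008] [[371, 233], [335, 211], [273, 251], [253, 236], [271, 224], [251, 238], [244, 233], [236, 238], [247, 239], [298, 278], [305, 288], [321, 269], [366, 243]]
```

```bash
cat >> h.py <<'E'
from scipy.spatial.transform import Rotation as Ro
def plan(P,yaw,n,state=None):
    """rows to bring TCP to P, pointing down with tool-x yaw (deg)"""
    o=bot.get_obs();p=np.array(o['eef_pos']);w=o['tool_rot'];R=Ro.from_quat([w[1],w[2],w[3],w[0]])
    g=Ro.from_euler('z',yaw,degrees=True)*Ro.from_euler('x',180,degrees=True)
    rv=(R.inv()*g).as_rotvec(degrees=True)/n;d=(np.array(P)-p)/n
    print('t',round(o['t'],2),'pos',p.round(4),'yaw',Ro.as_matrix(R)[:2,0]@[1,0],np.degrees(np.arctan2(R.as_matrix()[1,0],R.as_matrix()[0,0])).round(2),'F',np.round(o['contact_force'],1),'turn/row',rv.round(2))
    for i in range(n):
        print((R.inv().apply(d)*1000).round(1).tolist());R=R*Ro.from_rotvec(rv,degrees=True)
E
python3 -c "
from h import *
plan((.636,-.006,.21),90,16)"
```

```text
t 0.2 pos [ 0.2799 -0.6139  0.2307] yaw 0.9098819414773649 24.51 F [-0.2 -0.1  1.3] turn/row [-0.   -0.   -4.09]
[36.0, -25.3, 1.3]
[37.7, -22.7, 1.3]
[39.3, -19.9, 1.3]
[40.6, -17.1, 1.3]
[41.7, -14.2, 1.3]
[42.6, -11.1, 1.3]
[43.3, -8.1, 1.3]
[43.7, -5.0, 1.3]
[44.0, -1.8, 1.3]
[44.0, 1.3, 1.3]
[43.8, 4.5, 1.3]
[43.4, 7.6, 1.3]
[42.7, 10.6, 1.3]
[41.9, 13.7, 1.3]
[40.8, 16.6, 1.3]
[39.5, 19.5, 1.3]
```

>>> jog_arm(rows=[{"fingers": 0, "x": 36, "y": -25.3, "az": -4.1}, {"x": 37.7, "y": -22.7, "az": -4.1}, {"x": 39.3, "y": -19.9, "az": -4.1}, {"x": 40.6, "y": -17.1, "az": -4.1}, {"x": 41.7, "y": -14.2, "az": -4.1}, {"x": 42.6, "y": -11.1, "az": -4.1}, {"x": 43.3, "y": -8.1, "az": -4.1}, {"x": 43.7, "y": -5, "az": -4.1}])

```text
invalid input
```

>>> jog_arm(rows=[{"fingers": 0, "x": 44, "y": -1.8, "az": -4.1}, {"x": 44, "y": 1.3, "az": -4.1}, {"x": 43.8, "y": 4.5, "az": -4.1}, {"x": 43.4, "y": 7.6, "az": -4.1}, {"x": 42.7, "y": 10.6, "az": -4.1}, {"x": 41.9, "y": 13.7, "az": -4.1}, {"x": 40.8, "y": 16.6, "az": -4.1}, {"x": 39.5, "y": 19.5, "az": -4.1}])

```text
invalid input
```

```bash
python3 -c "
from h import *
plan((.636,-.006,.19),90,1)
cam('scene','s2.png')
import cv2
c=cv2.imread('pics/s2.png');cv2.imwrite('pics/s2c.png',cv2.resize(c[130:270,220:390],None,fx=4,fy=4))"
```

```text
t 0.2 pos [ 0.2799 -0.6139  0.2307] yaw 0.9098819414773649 24.51 F [-0.2 -0.1  1.3] turn/row [-6.000e-02 -3.000e-02 -6.549e+01]
[576.2, -405.3, 41.1]
```

View pics/s2c.png

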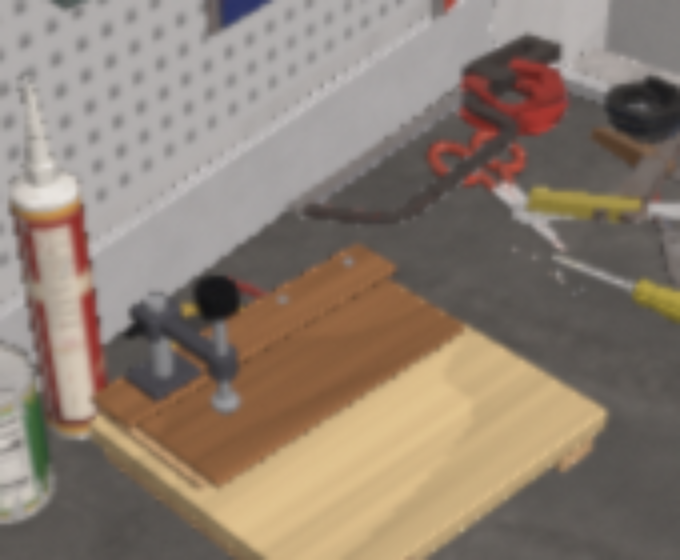

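The moves were refused, so the arm hasn't moved. The picture shows the gauge still raised, with the knob at about (274,204). I'll retry with every field filled in.

>>> jog_arm(rows=[{"fingers": 0, "x": 36, "y": -25.3, "z": 1, "ax": 0, "ay": 0, "az": -4.1}, {"fingers": 0, "x": 37.7, "y": -22.7, "z": 1, "ax": 0, "ay": 0, "az": -4.1}, {"fingers": 0, "x": 39.3, "y": -19.9, "z": 1, "ax": 0, "ay": 0, "az": -4.1}, {"fingers": 0, "x": 40.6, "y": -17.1, "z": 1, "ax": 0, "ay": 0, "az": -4.1}, {"fingers": 0, "x": 41.7, "y": -14.2, "z": 1, "ax": 0, "ay": 0, "az": -4.1}, {"fingers": 0, "x": 42.6, "y": -11.1, "z": 1, "ax": 0, "ay": 0, "az": -4.1}, {"fingers": 0, "x": 43.3, "y": -8.1, "z": 1, "ax": 0, "ay": 0, "az": -4.1}, {"fingers": 0, "x": 43.7, "y": -5, "z": 1, "ax": 0, "ay": 0, "az": -4.1}], force=60)

```text
t: 1.05
eef_pos: [0.4586, -0.3086, 0.2234]
tool_rot: [0.0, 0.877, 0.481, 0.0]
contact_force: [1.1, -0.8, 0.6]
gripper_width: -0.001
grasp_force: 0.0
```

>>> jog_arm(rows=[{"fingers": 0, "x": 44, "y": -1.8, "z": 1, "ax": 0, "ay": 0, "az": -4.1}, {"fingers": 0, "x": 44, "y": 1.3, "z": 1, "ax": 0, "ay": 0, "az": -4.1}, {"fingers": 0, "x": 43.8, "y": 4.5, "z": 1, "ax": 0, "ay": 0, "az": -4.1}, {"fingers": 0, "x": 43.4, "y": 7.6, "z": 1, "ax": 0, "ay": 0, "az": -4.1}, {"fingers": 0, "x": 42.7, "y": 10.6, "z": 1, "ax": 0, "ay": 0, "az": -4.1}, {"fingers": 0, "x": 41.9, "y": 13.7, "z": 1, "ax": 0, "ay": 0, "az": -4.1}, {"fingers": 0, "x": 40.8, "y": 16.6, "z": 1, "ax": 0, "ay": 0, "az": -4.1}, {"fingers": 0, "x": 39.5, "y": 19.5, "z": 1, "ax": 0, "ay": 0, "az": -4.1}])

```text
t: 1.85
eef_pos: [0.6364, -0.0046, 0.2153]
tool_rot: [0.0, 0.706, 0.709, -0.0]
contact_force: [0.5, 0.9, -0.4]
gripper_width: -0.0
grasp_force: 0.0
```

```bash
python3 -c "
from h import *
plan((.636,-.006,.185),90,1)
cam('scene','s3.png');cam('top','t3.png')
import cv2
c=cv2.imread('pics/s3.png')[130:270,220:390];d=cv2.imread('pics/t3.png')[130:270,220:390];cv2.imwrite('pics/m3.png',np.hstack([cv2.resize(e,(400,330),interpolation=2) for e in (c,d)]))"
```

```text
t 1.85 pos [ 0.6364 -0.0046  0.2153] yaw -0.004521332746225965 90.26 F [ 0.5  0.9 -0.4] turn/row [0.01 0.01 0.26]
[-1.4, -0.4, 30.3]
```

View pics/m3.png

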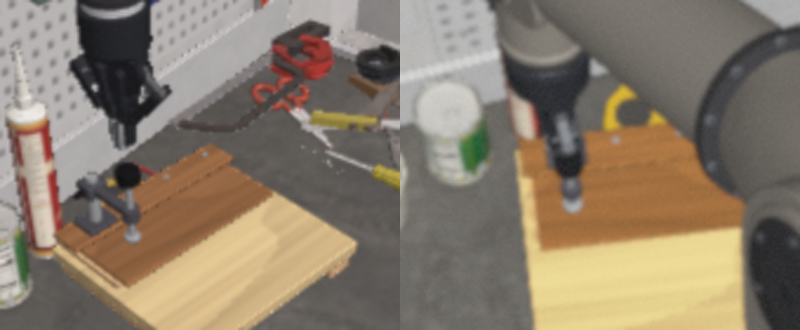

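The shut fingers stand right over the knob (left panel: tips at (122,143), knob at (127,172)). Pressing down.

>>> jog_arm(rows=[{"fingers": 0, "x": -1.4, "y": 0, "z": 10, "ax": 0, "ay": 0, "az": 0}, {"fingers": 0, "x": 0, "y": 0, "z": 10, "ax": 0, "ay": 0, "az": 0}, {"fingers": 0, "x": 0, "y": 0, "z": 8, "ax": 0, "ay": 0, "az": 0}, {"fingers": 0, "x": 0, "y": 0, "z": 6, "ax": 0, "ay": 0, "az": 0}, {"fingers": 0, "x": 0, "y": 0, "z": 5, "ax": 0, "ay": 0, "az": 0}, {"fingers": 0, "x": 0, "y": 0, "z": 4, "ax": 0, "ay": 0, "az": 0}, {"fingers": 0, "x": 0, "y": 0, "z": 4, "ax": 0, "ay": 0, "az": 0}, {"fingers": 0, "x": 0, "y": 0, "z": 3, "ax": 0, "ay": 0, "az": 0}])

```text
t: 2.75
eef_pos: [0.6359, -0.0077, 0.1653]
tool_rot: [0.0, 0.707, 0.708, 0.0]
contact_force: [-1.0, -2.3, 2.8]
gripper_width: -0.001
grasp_force: 1.4
```

>>> jog_arm(rows=[{"fingers": 0, "x": 0, "y": 0, "z": 2, "ax": 0, "ay": 0, "az": 0}, {"fingers": 0, "x": 0, "y": 0, "z": 1.5, "ax": 0, "ay": 0, "az": 0}, {"fingers": 0, "x": 0, "y": 0, "z": 1, "ax": 0, "ay": 0, "az": 0}, {"fingers": 0, "x": 0, "y": 0, "z": 0.5, "ax": 0, "ay": 0, "az": 0}, {"fingers": 0, "x": 0, "y": 0, "z": 0, "ax": 0, "ay": 0, "az": 0}, {"fingers": 0, "x": 0, "y": 0, "z": 0, "ax": 0, "ay": 0, "az": 0}, {"fingers": 0, "x": 0, "y": 0, "z": 0, "ax": 0, "ay": 0, "az": 0}, {"fingers": 0, "x": 0, "y": 0, "z": 0, "ax": 0, "ay": 0, "az": 0}])

```text
t: 3.55
eef_pos: [0.6358, -0.0071, 0.1603]
tool_rot: [-0.0, 0.706, 0.708, 0.0]
contact_force: [0.8, -0.7, 1.9]
gripper_width: 0.004
grasp_force: 0.8
```

>>> jog_arm(rows=[{"fingers": 0, "x": 0, "y": 0, "z": 0.5, "ax": 0, "ay": 0, "az": 0}, {"fingers": 0, "x": 0, "y": 0, "z": 0.5, "ax": 0, "ay": 0, "az": 0}, {"fingers": 0, "x": 0, "y": 0, "z": 0.5, "ax": 0, "ay": 0, "az": 0}, {"fingers": 0, "x": 0, "y": 0, "z": 0, "ax": 0, "ay": 0, "az": 0}, {"fingers": 0, "x": 0, "y": 0, "z": 0, "ax": 0, "ay": 0, "az": 0}, {"fingers": 0, "x": 0, "y": 0, "z": 0, "ax": 0, "ay": 0, "az": 0}, {"fingers": 0, "x": 0, "y": 0, "z": 0, "ax": 0, "ay": 0, "az": 0}, {"fingers": 0, "x": 0, "y": 0, "z": 0, "ax": 0, "ay": 0, "az": 0}])

```text
t: 4.35
eef_pos: [0.636, -0.007, 0.1601]
tool_rot: [0.0, 0.706, 0.708, 0.0]
contact_force: [-1.8, -0.3, 8.9]
gripper_width: -0.001
grasp_force: 4.7
```

The foot rests on the shingle: z stalls at 0.160 and the force rises to 9 N. Next I retract and go to the flashing.

>>> jog_arm(rows=[{"fingers": 0, "x": 0, "y": 0, "z": -10, "ax": 0, "ay": 0, "az": 0}, {"fingers": 0, "x": 0, "y": 0, "z": -40, "ax": 0, "ay": 0, "az": 0}, {"fingers": 60, "x": 35, "y": -25, "z": -10, "ax": 0, "ay": 0, "az": -0.4}, {"fingers": 60, "x": 40, "y": -29, "z": 0, "ax": 0, "ay": 0, "az": -0.4}, {"fingers": 60, "x": 40, "y": -29, "z": 0, "ax": 0, "ay": 0, "az": -0.4}, {"fingers": 60, "x": 40, "y": -29, "z": 0, "ax": 0, "ay": 0, "az": -0.4}, {"fingers": 60, "x": 40, "y": -29, "z": 0, "ax": 0, "ay": 0, "az": -0.4}, {"fingers": 60, "x": 40, "y": -29, "z": 0, "ax": 0, "ay": 0, "az": 0}])

```text
t: 5.15
eef_pos: [0.4594, 0.2257, 0.2191]
tool_rot: [-0.0, 0.694, 0.72, 0.0]
contact_force: [0.5, 0.1, 0.4]
gripper_width: 0.694
grasp_force: 0.0
```

```bash
python3 -c "
from h import *
plan((.430,.279,.12),92.1,2)
cam('scene','s4.png');cam('top','t4.png')
c=cv2.imread('pics/s4.png')[180:280,235:375];d=cv2.imread('pics/t4.png')[160:290,255:400];cv2.imwrite('pics/m4.png',np.hstack([cv2.resize(e,(400,330),interpolation=2) for e in (c,d)]))"
```

```text
t 5.15 pos [0.4594 0.2257 0.2191] yaw -0.037264857572521494 92.14 F [0.5 0.1 0.4] turn/row [ 0.   -0.01  0.02]
[27.1, -13.7, 49.5]
[27.1, -13.7, 49.5]
```

View pics/m4.png

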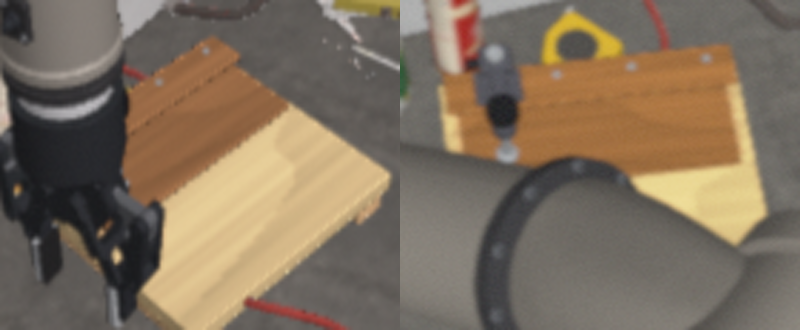

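The gauge stays down (knob at (503,110) in the right panel, beside the foot). Descending onto the upstand.

>>> jog_arm(rows=[{"fingers": 50, "x": 27, "y": -13.7, "z": 30, "ax": 0, "ay": 0, "az": 0}, {"fingers": 50, "x": 27, "y": -13.7, "z": 40, "ax": 0, "ay": 0, "az": 0}, {"fingers": 50, "x": 0, "y": 0, "z": 40, "ax": 0, "ay": 0, "az": 0}, {"fingers": 50, "x": 0, "y": 0, "z": 30, "ax": 0, "ay": 0, "az": 0}, {"fingers": 50, "x": 0, "y": 0, "z": 0, "ax": 0, "ay": 0, "az": 0}, {"fingers": 50, "x": 0, "y": 0, "z": 0, "ax": 0, "ay": 0, "az": 0}, {"fingers": 50, "x": 0, "y": 0, "z": 0, "ax": 0, "ay": 0, "az": 0}, {"fingers": 50, "x": 0, "y": 0, "z": 0, "ax": 0, "ay": 0, "az": 0}])

```text
t: 6.05
eef_pos: [0.4331, 0.2776, 0.0807]
tool_rot: [0.0, 0.694, 0.72, 0.002]
contact_force: [-0.1, -0.3, 0.1]
gripper_width: 0.587
grasp_force: 0.0
```

```bash
python3 -c "
from h import *
plan((.430,.279,.022),92.1,1)
cam('scene','s5.png');cam('top','t5.png')
c=cv2.imread('pics/s5.png')[290:400,190:323];d=cv2.imread('pics/t5.png')[270:380,145:278];cv2.imwrite('pics/m5.png',np.hstack([cv2.resize(e,(400,330),interpolation=2) for e in (c,d)]))"
```

```text
t 6.05 pos [0.4331 0.2776 0.0807] yaw -0.03612000886000512 92.07 F [-0.1 -0.3  0.1] turn/row [ 0.17 -0.09 -0.03]
[1.4, -3.2, 58.7]
```

View pics/m5.png

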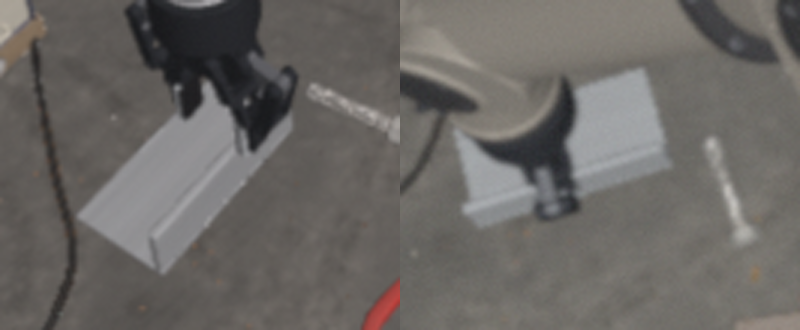

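The open fingers straddle the upstand in both views (fingers at (240,120) left panel and (553,195) right). Lowering and gripping.

>>> jog_arm(rows=[{"fingers": 50, "x": 1, "y": -3, "z": 20, "ax": 0.2, "ay": -0.1, "az": 0}, {"fingers": 50, "x": 0, "y": 0, "z": 20, "ax": 0, "ay": 0, "az": 0}, {"fingers": 50, "x": 0, "y": 0, "z": 18, "ax": 0, "ay": 0, "az": 0}, {"fingers": 50, "x": 0, "y": 0, "z": 0, "ax": 0, "ay": 0, "az": 0}, {"fingers": 0, "x": 0, "y": 0, "z": 0, "ax": 0, "ay": 0, "az": 0}, {"fingers": 0, "x": 0, "y": 0, "z": 0, "ax": 0, "ay": 0, "az": 0}, {"fingers": 0, "x": 0, "y": 0, "z": 0, "ax": 0, "ay": 0, "az": 0}, {"fingers": 0, "x": 0, "y": 0, "z": 0, "ax": 0, "ay": 0, "az": 0}], force=70)

```text
t: 6.95
eef_pos: [0.4296, 0.2784, 0.022]
tool_rot: [-0.0, 0.694, 0.72, -0.001]
contact_force: [-0.4, -0.6, 4.5]
gripper_width: 0.078
grasp_force: 71.7
```

>>> jog_arm(rows=[{"fingers": 0, "x": 0, "y": 0, "z": 0, "ax": 0, "ay": 0, "az": 0}, {"fingers": 0, "x": 0, "y": 0, "z": 0, "ax": 0, "ay": 0, "az": 0}, {"fingers": 0, "x": 0, "y": 0, "z": 0, "ax": 0, "ay": 0, "az": 0}, {"fingers": 0, "x": 0, "y": 0, "z": 0, "ax": 0, "ay": 0, "az": 0}, {"fingers": 0, "x": 0, "y": 0, "z": 0, "ax": 0, "ay": 0, "az": 0}, {"fingers": 0, "x": 0, "y": 0, "z": 0, "ax": 0, "ay": 0, "az": 0}, {"fingers": 0, "x": 0, "y": 0, "z": 0, "ax": 0, "ay": 0, "az": 0}, {"fingers": 0, "x": 0, "y": 0, "z": 0, "ax": 0, "ay": 0, "az": 0}])

```text
t: 7.75
eef_pos: [0.4296, 0.2784, 0.022]
tool_rot: [-0.0, 0.694, 0.72, -0.001]
contact_force: [0.2, -0.2, 6.9]
gripper_width: 0.081
grasp_force: 72.1
```

Run:
```python
from h import *
plan((.430,.279,.1),92.1,1)
b=cam('scene','s6.png');a=cam('top','t6.png')
for p,z in (((163.75,312.5),.003),):pass
# flashing free-edge corners via sub-crops saved for corner picking
c=cv2.imread('pics/s6.png')[290:400,190:323];d=cv2.imread('pics/t6.png')[270:380,145:278];cv2.imwrite('pics/m6.png',np.hstack([cv2.resize(e,(400,330),interpolation=2) for e in (c,d)]))
```

```text
t 7.75 pos [0.4296 0.2784 0.022 ] yaw -0.036760015036080014 92.11 F [ 0.2 -0.2  6.9] turn/row [-0.08  0.05  0.01]
[0.5, 0.3, -78.0]
```

>>> jog_arm(rows=[{"fingers": 0, "x": 0, "y": 0, "z": -10, "ax": 0, "ay": 0, "az": 0}, {"fingers": 0, "x": 0, "y": 0, "z": -20, "ax": 0, "ay": 0, "az": 0}, {"fingers": 0, "x": 0, "y": 0, "z": -30, "ax": 0, "ay": 0, "az": 0}, {"fingers": 0, "x": 0, "y": 0, "z": -30, "ax": 0, "ay": 0, "az": 0}, {"fingers": 0, "x": 0, "y": 0, "z": -20, "ax": 0, "ay": 0, "az": 0}, {"fingers": 0, "x": 0, "y": 0, "z": -10, "ax": 0, "ay": 0, "az": 0}, {"fingers": 0, "x": 0, "y": 0, "z": 0, "ax": 0, "ay": 0, "az": 0}, {"fingers": 0, "x": 0, "y": 0, "z": 0, "ax": 0, "ay": 0, "az": 0}])

```text
t: 8.65
eef_pos: [0.4285, 0.2775, 0.1402]
tool_rot: [-0.001, 0.694, 0.72, -0.003]
contact_force: [-0.4, -0.1, -2.1]
gripper_width: 0.081
grasp_force: 70.8
```

Run:
```python
from h import *
plan((.470,-.066,.14),80.95,14)
```

```text
t 8.65 pos [0.4285 0.2775 0.1402] yaw -0.03674571913282731 92.11 F [-0.4 -0.1 -2.1] turn/row [-0.02  0.01  0.8 ]
[-24.6, 2.1, 0.1]
[-24.6, 2.4, 0.1]
[-24.6, 2.7, 0.1]
[-24.5, 3.1, 0.1]
[-24.5, 3.4, 0.1]
[-24.4, 3.8, 0.0]
[-24.4, 4.1, 0.0]
[-24.3, 4.4, 0.0]
[-24.2, 4.8, 0.0]
[-24.2, 5.1, 0.0]
[-24.1, 5.5, 0.0]
[-24.0, 5.8, 0.0]
[-23.9, 6.1, 0.0]
[-23.9, 6.5, 0.0]
```

>>> jog_arm(rows=[{"fingers": 0, "x": -24.6, "y": 2.1, "z": 0, "ax": 0, "ay": 0, "az": 0.8}, {"fingers": 0, "x": -24.6, "y": 2.4, "z": 0, "ax": 0, "ay": 0, "az": 0.8}, {"fingers": 0, "x": -24.6, "y": 2.7, "z": 0, "ax": 0, "ay": 0, "az": 0.8}, {"fingers": 0, "x": -24.5, "y": 3.1, "z": 0, "ax": 0, "ay": 0, "az": 0.8}, {"fingers": 0, "x": -24.5, "y": 3.4, "z": 0, "ax": 0, "ay": 0, "az": 0.8}, {"fingers": 0, "x": -24.4, "y": 3.8, "z": 0, "ax": 0, "ay": 0, "az": 0.8}, {"fingers": 0, "x": -24.4, "y": 4.1, "z": 0, "ax": 0, "ay": 0, "az": 0.8}, {"fingers": 0, "x": -24.3, "y": 4.4, "z": 0, "ax": 0, "ay": 0, "az": 0.8}])

```text
t: 9.45
eef_pos: [0.4516, 0.0805, 0.1398]
tool_rot: [-0.001, 0.733, 0.68, -0.003]
contact_force: [0.8, 0.6, -1.2]
gripper_width: 0.08
grasp_force: 70.8
```

>>> jog_arm(rows=[{"fingers": 0, "x": -24.2, "y": 4.8, "z": 0, "ax": 0, "ay": 0, "az": 0.8}, {"fingers": 0, "x": -24.2, "y": 5.1, "z": 0, "ax": 0, "ay": 0, "az": 0.8}, {"fingers": 0, "x": -24.1, "y": 5.5, "z": 0, "ax": 0, "ay": 0, "az": 0.8}, {"fingers": 0, "x": -24, "y": 5.8, "z": 0, "ax": 0, "ay": 0, "az": 0.8}, {"fingers": 0, "x": -23.9, "y": 6.1, "z": 0, "ax": 0, "ay": 0, "az": 0.8}, {"fingers": 0, "x": -23.9, "y": 6.5, "z": 0, "ax": 0, "ay": 0, "az": 0.8}, {"fingers": 0, "x": 0, "y": 0, "z": 0, "ax": 0, "ay": 0, "az": 0}, {"fingers": 0, "x": 0, "y": 0, "z": 0, "ax": 0, "ay": 0, "az": 0}])

```text
t: 10.25
eef_pos: [0.4696, -0.0655, 0.1403]
tool_rot: [-0.001, 0.761, 0.648, -0.003]
contact_force: [0.1, 0.7, -1.6]
gripper_width: 0.08
grasp_force: 70.8
```

Run:
```python
from h import *
plan((.470,-.066,.072),80.95,1)
b=cam('scene','s7.png');a=cam('top','t7.png')
c=cv2.imread('pics/s7.png')[190:320,235:395];d=cv2.imread('pics/t7.png')[170:300,250:410];cv2.imwrite('pics/m7.png',np.hstack([cv2.resize(e,(400,325),interpolation=2) for e in (c,d)]))
```

```text
t 10.25 pos [ 0.4696 -0.0655  0.1403] yaw 0.158992676670982 80.85 F [ 0.1  0.7 -1.6] turn/row [-0.32  0.13 -0.1 ]
[-0.3, 0.9, 68.3]
```

View pics/m7.png

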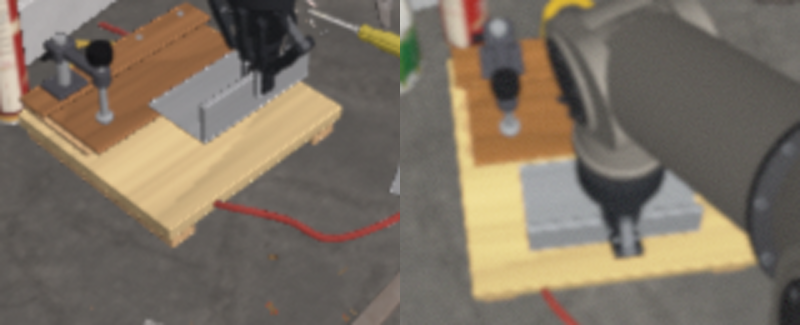

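The flashing hangs level and square over the bare deck, its edge (left panel (150,105)–(240,55), drawn high by perspective) in front of the shingle. The foot is on the shingle at (105,118). Lowering to the deck.

>>> jog_arm(rows=[{"fingers": 0, "x": 0, "y": 0.9, "z": 15, "ax": -0.3, "ay": 0.1, "az": -0.1}, {"fingers": 0, "x": 0, "y": 0, "z": 18, "ax": 0, "ay": 0, "az": 0}, {"fingers": 0, "x": 0, "y": 0, "z": 18, "ax": 0, "ay": 0, "az": 0}, {"fingers": 0, "x": 0, "y": 0, "z": 12, "ax": 0, "ay": 0, "az": 0}, {"fingers": 0, "x": 0, "y": 0, "z": 6, "ax": 0, "ay": 0, "az": 0}, {"fingers": 0, "x": 0, "y": 0, "z": 5, "ax": 0, "ay": 0, "az": 0}, {"fingers": 0, "x": 0, "y": 0, "z": 0, "ax": 0, "ay": 0, "az": 0}, {"fingers": 0, "x": 0, "y": 0, "z": 0, "ax": 0, "ay": 0, "az": 0}])

```text
t: 11.15
eef_pos: [0.4718, -0.0655, 0.0679]
tool_rot: [0.001, 0.76, 0.65, 0.001]
contact_force: [0.4, 0.3, -1.3]
gripper_width: 0.084
grasp_force: 70.8
```

>>> jog_arm(rows=[{"fingers": 0, "x": 0, "y": 0, "z": 1, "ax": 0, "ay": 0, "az": 0}, {"fingers": 0, "x": 0, "y": 0, "z": 1, "ax": 0, "ay": 0, "az": 0}, {"fingers": 0, "x": 0, "y": 0, "z": 1, "ax": 0, "ay": 0, "az": 0}, {"fingers": 0, "x": 0, "y": 0, "z": 1, "ax": 0, "ay": 0, "az": 0}, {"fingers": 0, "x": 0, "y": 0, "z": 0, "ax": 0, "ay": 0, "az": 0}, {"fingers": 0, "x": 0, "y": 0, "z": 0, "ax": 0, "ay": 0, "az": 0}, {"fingers": 0, "x": 0, "y": 0, "z": 0, "ax": 0, "ay": 0, "az": 0}, {"fingers": 0, "x": 0, "y": 0, "z": 0, "ax": 0, "ay": 0, "az": 0}])

```text
t: 11.95
eef_pos: [0.4715, -0.0656, 0.0635]
tool_rot: [0.001, 0.76, 0.65, 0.0]
contact_force: [0.3, -0.9, -1.9]
gripper_width: 0.077
grasp_force: 70.8
```

Run:
```python
from h import *
plan((.5386,-.0768,.062),80.95,10)
b=cam('scene','s8.png');a=cam('top','t8.png')
c=cv2.imread('pics/s8.png')[190:320,235:395];d=cv2.imread('pics/t8.png')[170:300,250:410];cv2.imwrite('pics/m8.png',np.hstack([cv2.resize(e,(400,325),interpolation=2) for e in (c,d)]))
```

```text
t 11.95 pos [ 0.4715 -0.0656  0.0635] yaw 0.15628128153544696 81.01 F [ 0.3 -0.9 -1.9] turn/row [0.01 0.   0.01]
[-0.1, 6.8, 0.2]
[-0.1, 6.8, 0.2]
[-0.1, 6.8, 0.2]
[-0.1, 6.8, 0.2]
[-0.1, 6.8, 0.2]
[-0.1, 6.8, 0.2]
[-0.1, 6.8, 0.2]
[-0.0, 6.8, 0.2]
[-0.0, 6.8, 0.1]
[-0.0, 6.8, 0.1]
```

View pics/m8.png

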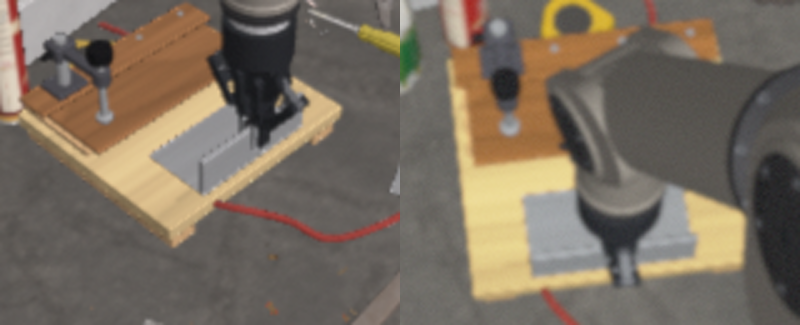

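The flashing hovers about 1.5 mm over the deck, parallel to the shingle edge (right panel: free edge from (527,197)). Sliding in.

>>> jog_arm(rows=[{"fingers": 0, "x": 0, "y": 6, "z": 0, "ax": 0, "ay": 0, "az": 0}, {"fingers": 0, "x": 0, "y": 6, "z": 0, "ax": 0, "ay": 0, "az": 0}, {"fingers": 0, "x": 0, "y": 6, "z": 0, "ax": 0, "ay": 0, "az": 0}, {"fingers": 0, "x": 0, "y": 6, "z": 0, "ax": 0, "ay": 0, "az": 0}, {"fingers": 0, "x": 0, "y": 6, "z": 0, "ax": 0, "ay": 0, "az": 0}, {"fingers": 0, "x": 0, "y": 6, "z": 0, "ax": 0, "ay": 0, "az": 0}, {"fingers": 0, "x": 0, "y": 6, "z": 0, "ax": 0, "ay": 0, "az": 0}, {"fingers": 0, "x": 0, "y": 5, "z": 0, "ax": 0, "ay": 0, "az": 0}])

```text
t: 12.85
eef_pos: [0.5184, -0.073, 0.0635]
tool_rot: [0.001, 0.76, 0.649, 0.001]
contact_force: [1.1, -0.3, -1.4]
gripper_width: 0.077
grasp_force: 70.8
```

Run:
```python
from h import *
plan((.5386,-.0768,.062),80.95,1)
```

```text
t 12.85 pos [ 0.5184 -0.073   0.0635] yaw 0.15640749961892625 81.0 F [ 1.1 -0.3 -1.4] turn/row [0.13 0.03 0.05]
[-0.6, 20.5, 1.6]
```

No contact so far. Finishing the slide, then pressing down gently.

>>> jog_arm(rows=[{"fingers": 0, "x": 0, "y": 5, "z": 0, "ax": 0.1, "ay": 0, "az": 0}, {"fingers": 0, "x": 0, "y": 5, "z": 0, "ax": 0, "ay": 0, "az": 0}, {"fingers": 0, "x": 0, "y": 5, "z": 0, "ax": 0, "ay": 0, "az": 0}, {"fingers": 0, "x": 0, "y": 5, "z": 0, "ax": 0, "ay": 0, "az": 0}, {"fingers": 0, "x": 0, "y": 0, "z": 0.5, "ax": 0, "ay": 0, "az": 0}, {"fingers": 0, "x": 0, "y": 0, "z": 0.5, "ax": 0, "ay": 0, "az": 0}, {"fingers": 0, "x": 0, "y": 0, "z": 0.5, "ax": 0, "ay": 0, "az": 0}, {"fingers": 0, "x": 0, "y": 0, "z": 0, "ax": 0, "ay": 0, "az": 0}])

```text
t: 13.65
eef_pos: [0.5373, -0.076, 0.0621]
tool_rot: [0.0, 0.76, 0.65, -0.0]
contact_force: [-1.1, 0.2, -0.4]
gripper_width: 0.075
grasp_force: 71.0
```

>>> jog_arm(rows=[{"fingers": 0, "x": 0, "y": 0, "z": 0.5, "ax": 0, "ay": 0, "az": 0}, {"fingers": 0, "x": 0, "y": 0, "z": 0.5, "ax": 0, "ay": 0, "az": 0}, {"fingers": 0, "x": 0, "y": 0, "z": 0.5, "ax": 0, "ay": 0, "az": 0}, {"fingers": 0, "x": 0, "y": 0, "z": 0, "ax": 0, "ay": 0, "az": 0}, {"fingers": 0, "x": 0, "y": 0, "z": 0, "ax": 0, "ay": 0, "az": 0}, {"fingers": 0, "x": 0, "y": 0, "z": 0, "ax": 0, "ay": 0, "az": 0}, {"fingers": 0, "x": 0, "y": 0, "z": 0, "ax": 0, "ay": 0, "az": 0}, {"fingers": 0, "x": 0, "y": 0, "z": 0, "ax": 0, "ay": 0, "az": 0}])

```text
t: 14.45
eef_pos: [0.5374, -0.0761, 0.0619]
tool_rot: [0.001, 0.76, 0.649, -0.0]
contact_force: [-6.9, -0.4, 15.3]
gripper_width: 0.082
grasp_force: 73.4
```

Run:
```python
from h import *
plan((.5386,-.0768,.062),80.95,1)
b=cam('scene','s9.png');a=cam('top','t9.png')
c=cv2.imread('pics/s9.png')[190:320,235:395];d=cv2.imread('pics/t9.png')[170:300,250:410];cv2.imwrite('pics/m9.png',np.hstack([cv2.resize(e,(400,325),interpolation=2) for e in (c,d)]))
R=np.array([[.9875,.1573],[-.1573,.9875]]);O=np.array([.587,-.0845])
W=lambda x,y,z:np.r_[O+R@[x,y],z]
for n,p in(('shL',(0,.125,.055)),('foot',(.035,.085,.055)),('ups topL',(-.049,.08,.09)),('ups leg joint L',(-.045,.08,.043)),('shingle at flash L',(0,.08,.047)),('knob',(.035,.085,.16))):
    print(n,[((q[0]-np.array(o))*2.5+[k,0]).round(0).tolist() for q,o,k in((proj(b,W(*p)),(235,190),0),(proj(a,W(*p)),(250,170),400))])
```

```text
t 14.45 pos [ 0.5374 -0.0761  0.0619] yaw 0.15632437454281078 81.01 F [-6.9 -0.4 15.3] turn/row [0.02 0.08 0.06]
[-0.5, 1.3, -0.1]
shL [[97.0, 150.0], [473.0, 163.0]]
foot [[104.0, 118.0], [510.0, 127.0]]
ups topL [[157.0, 129.0], [523.0, 189.0]]
ups leg joint L [[155.0, 158.0], [524.0, 204.0]]
shingle at flash L [[128.0, 136.0], [519.0, 161.0]]
knob [[98.0, 45.0], [505.0, 79.0]]
```

View pics/m9.png

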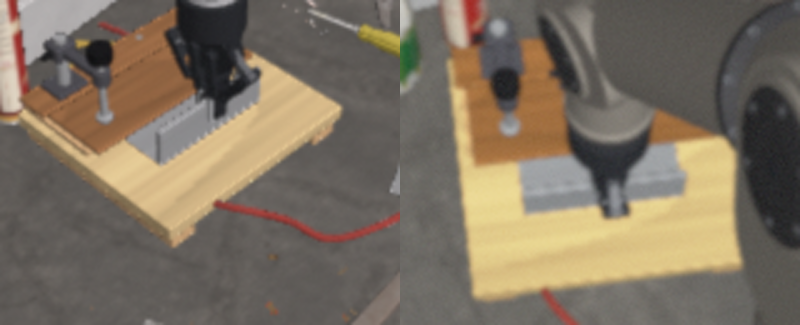

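The flashing is tucked under squarely. The upstand's top left is at about (157,127), where (157,129) was predicted, so the edge is about 34 mm in. The shingle corner at (97,152) and the foot at (104,118) match the flat shingle. It bears with about 17 N, so I'm handing in.

```bash
python3 -c "
from station import bot
o=bot.get_obs();print(o['contact_force'],o['grasp_force']);print(bot.hand_in())"
```

```text
[-5.97458238  0.33575447 14.36967303] 73.3853030204773
the job is handed in; nothing more can be done
None
```

I handed the job in at about 14.5 s with the gauge foot down on the flat shingle and the flashing tucked squarely about 34 mm under it, still gripped and pressed on the deck with about 16 N (by my readings; no verdict was returned).

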